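Cool the press-mould plunger

TASK

Turn the pointer knob on the cooling-air regulator clockwise until its white pointer stands at the red mark, then let go of it and draw the plunger straight up by its wooden grip, without forcing it against the bore, until its copper band has come wholly out of the brass bush with at most about 15 mm of the black foot showing below the band; do not pull it right out. Finish while still holding the plunger still at that height in the cooling air: do not let go or lower it. Leave the tumbler, the wooden paddle and the cake of wax where they are.

Things in the scene. Friction and masses are not known exactly. Their poses are not given: they have to be found in the camera images.
- mould: Iron press mould, dark block 120 x 120 x 110 mm, fixed; origin at the centre of its underside, z up. A vertical 25 mm bore, 95 mm deep (floor 15 mm above the origin), opens in the middle of its top in a brass bush flange 48 mm wide, 1 mm high. Below the top, hinge pin and latch reach 74 mm from the axis along x, bar handles 85 mm along y.
- plunger: Loose plunger, 0.4 to 0.65 kg, standing in the mould's bore; origin at the centre of its foot, z up the rod. Round 24 mm rod: black up to 45 mm, copper band 45 to 57 mm, bright steel above; collar of 36 mm at 112 to 120 mm, wooden grip above. Turns freely in the bore; slides back down if let go. Raised 51 mm the band clears the bush; 66 mm: 15 mm of black shows; 95 mm: it is out.
- plunger_grip (a point): Middle of the plunger's flat pale wooden grip, 144 mm above the foot; axes as the plunger's. The grip is 50 mm wide along x, 16 mm thick along y, 48 mm tall.
- regulator: Cooling-air regulator, grey block 120 x 120 x 56 mm fixed to the bench, with a round white dial on top and a pipe stub (out to 102 mm) on its +y and -y sides; origin at the centre of its underside, z up. A red mark on the dial lies towards its +x.
- air_knob (a joint): Angle of the regulator's black pointer knob, rad, growing as it turns clockwise seen from above; range 0 to 3.14. At 0 its white pointer points to the regulator's +y, at 1.571 to the regulator's +x, that is, to the red mark. The knob is stiff enough (about 0.04 N m) to stay where it is left.
- knob_grip (a point): On the knob's axis, 80 mm above the bench, in the middle of its grip: an upright bar 50 mm long, 12 mm thick, from 64 to 92 mm above the bench, on a 56 mm disc whose top is 64 mm above the bench. The bar lies along this frame's y and turns with the knob; its +y end has the white pointer.
- pointer (a point): Outer end of the white pointer line, on top of the knob's bar, 25 mm from the knob's axis.
- index (a point): Middle of the red mark on the dial, 38.5 mm from the knob's axis, level with the dial (59.5 mm above the bench).
- tumbler: Amber glass tumbler, loose, rim radius 34 mm, 90 mm tall, standing on the bench; origin at the centre of its underside. Bystander.
- paddle: Wooden paddle, loose, lying flat along its x: dark blade 160 x 70 mm at +x and pale handle 120 x 24 mm at -x, 14 mm thick; origin on the underside where blade and handle join, 20 mm inside the blade. Bystander.
- wax: Yellow cake of beeswax, loose, 60 mm across and 34 mm tall; origin at the centre of its underside. Bystander.
Not all that is in view belongs to the job. Leave any pink look-alike of the mould alone. Leave any green look-alike of the regulator alone.

How it is judged:
By the outcome, as a careful person would: the job done as asked, in the order asked, and still so for the second after the job is handed in, while the arm keeps its last pose, push and grip.
It also fails if it takes over 46 s, if anything falls off the work surface, if the arm or the gripper's body presses on something with over 40 N, if the wrist force passes 120 N, or if a joint passes its speed limit or range.

ROBOT

A 7-joint arm with a two-finger parallel gripper is mounted at the origin on the work surface. World frame = base frame: x ahead of the robot, y to its left, z up, the work surface at z = 0. Lengths are in m, angles in rad, forces in N, time in s.
With the tool pointing down it reaches from about 0.4 to 0.875 m from the base axis. Payload 19.3 kg.
Tool frame: the origin (TCP) lies at the very end of the fingers, on their centre line; the grasp point (between the pads) lies 19 mm behind it; z points along the fingers, y is the direction in which the jaws open and shut (so a half turn about z gives the same grasp; the last joint's range is limited). The gripper opens to 85 mm and grips with 20 to 120 N. Pads are 22 mm wide; open, the fingers measure 114 mm over their backs; the gripper's body (76 mm by 85 mm) begins 54 mm behind the grasp point. The pads swing forward as they close: fully open they stand 13 mm farther back than shut.
Start: joints at [-1.176, 0.521, -0.036, 1.599, 0.021, 1.021, -0.113], TCP at [0.28, 0.559, 0.231] pointing down, gripper open.
Joint ranges: [-2.91, 2.91], [-0.3, 2.13], [-1.5, 1.42], [0.17, 2.43], [-1.26, 4.41], [0.16, 1.93], [-2.52, 2.52]. Speed limits (rad/s): [1.89, 1.89, 2.39, 2.39, 3.01, 3.01, 3.01].

INTERFACE

Orientations are given as [roll, pitch, yaw] about the fixed x, y, z axes, in that order (R = Rz(yaw) Ry(pitch) Rx(roll)).
In Python, from workcell import bot, grab_frame, calibration, workorder gives the robot as it stands.
- The arm moves only by the tool move_arm, never from a script. Its arguments are lists of equal length, an entry for each row: "jaw": the closure in counts, from 0 (fully open) to 255 (shut); "dp": the shift along the tool's x, y, z in units of 800 mm (1.0 is 800 mm), a list of three; "rotation": the turn, a rotation vector about the tool's x, y, z in units of pi rad (1.0 is pi rad), a list of three. In form: {"jaw": [jaw, ...], "dp": [[dx, dy, dz], ...], "rotation": [[rx, ry, rz], ...]}. A call has 1 to 10 rows; each row shifts and turns the commanded pose from where the row before left it, along the tool's axes as they then stand; what a row does not reach is not made up. A row lasts 1/8 s, in which the tool goes at most 62.5 mm and 10.7 degrees, less where a joint would pass 70% of its speed; a pose out of reach is approached as far as the arm can. A call with a number of a shift or a turn outside -1 to 1 is refused whole. A call with a gripper value outside its range is refused whole. The fingers move at their own pace and stop on an object; "squeeze" is the grip in N (left out, the last holds). Time passes only in rows, so rows that do not move let the fingers close. It gives the time, the measured TCP pose, the force and the opening at its end, in the units of the state.
- bot.observe(): the state, without advancing time (a new reading comes with each control period).
- grab_frame(name): name is "scene" or "side" or "wrist"; returns the picture (420x560x3 uint8, blue, green, red); there is no depth.
- calibration(name): a dict with "camera_matrix" (3x3 intrinsics, pixels), "T" (4x4, takes a point from camera to world coordinates). Camera axes: x right, y down, z forward; pixel columns grow to the right and rows downward; lengths in m; the calibration is good to about 2 mm. A picture is of the moment at which its call begins: read the wrist's pose just before it. calibration takes no time and is no camera call; for the wrist camera it gives the pose at the moment of the call.
- workorder.job_done(): hands the job in, once; it reports no verdict.
The state is a dict: "clock": time; "qpos": joint angles; "qd": joint speeds; "joint_efforts": joint torques, N m; "position": TCP position; "tool_rot": TCP orientation; "force": force on the tool from outside, world axes, zero at the start; "moment": the same for the moment, N m; "grip_width": finger opening in m.
Only numpy, scipy, OpenCV 4.12 (cv2) and the standard library are available. Lean on these libraries where they do the work, as an engineer would, in place of code of your own. Each camera call takes 0.05 s, during which the arm holds its last target. There are 200 camera calls.

## Working session

There is one attempt and no reset: what is moved stays moved. The work goes in short steps, Python scripts to look and compute and a tool call to move; the robot and the scene stay as the last step left them, time stands still between calls to the robot, and variables do not carry over. Pictures are saved under pics/ and viewed, about 8 in all and at most 12, crops included, and the job is handed in when it is done.

Besides the shell and the picture viewer there is one more tool, called after ">>>" as name(argument=value, ...) on one line, values as JSON. move_arm: Moves the arm, as the interface text tells. Shifts and turns lie within -1 to 1; 1 stands for 800 mm of shift or pi rad of turn. Its arguments: {"type":"object","properties":{"jaw":{"type":"array","items":{"type":"number"}},"dp":{"type":"array","items":{"type":"array","items":{"type":"number","minimum":-1,"maximum":1}}},"rotation":{"type":"array","items":{"type":"array","items":{"type":"number","minimum":-1,"maximum":1}}},"squeeze":{"type":"number"}},"required":["jaw","dp","rotation"]}

```bash
mkdir -p pics
python3 - <<'E'
from workcell import bot, grab_frame, calibration
import cv2,numpy as np
print(bot.observe())
for n in("scene","side"):
    cv2.imwrite(f"pics/{n}0.png",cv2.resize(grab_frame(n),(800,600),interpolation=cv2.INTER_CUBIC))
    c=calibration(n);print(n,np.round(c["camera_matrix"],1).tolist(),np.round(c["T"],3).tolist())
E
```

```text
{'clock': 0.0, 'qpos': array([-1.17622623,  0.5220435 , -0.03633487,  1.59998358,  0.02119864,
        1.02110236, -0.11279871]), 'qd': array([ 0.00102714,  0.0013731 , -0.00085339,  0.00036782, -0.00034938,
       -0.00060739, -0.00013159]), 'joint_efforts': array([ 4.63578290e-04, -9.27118993e+01,  1.97959498e+00, -3.69925261e+01,
        1.77575106e-02,  8.25520634e-03,  2.95194525e-05]), 'position': array([0.28001576, 0.55839275, 0.23071602]), 'tool_rot': array([-3.14044337e+00,  7.69933621e-05,  2.67681924e+00]), 'force': array([ 0.26346566, -0.27617629, -0.66727823]), 'moment': array([ 0.04395185, -0.02594362, -0.00760299]), 'grip_width': 0.0854215063490814}
scene [[469.9, 0.0, 280.5], [0.0, 469.9, 201.3], [0.0, 0.0, 1.0]] [[-0.809, 0.457, -0.37, 0.89], [0.588, 0.627, -0.512, 0.541], [-0.002, -0.631, -0.776, 0.875], [0.0, 0.0, 0.0, 1.0]]
side [[397.1, 0.0, 274.2], [0.0, 397.1, 211.7], [0.0, 0.0, 1.0]] [[0.848, -0.4, 0.348, 0.227], [-0.53, -0.623, 0.575, -0.526], [-0.013, -0.672, -0.74, 0.87], [0.0, 0.0, 0.0, 1.0]]
```

View pics/scene0.png

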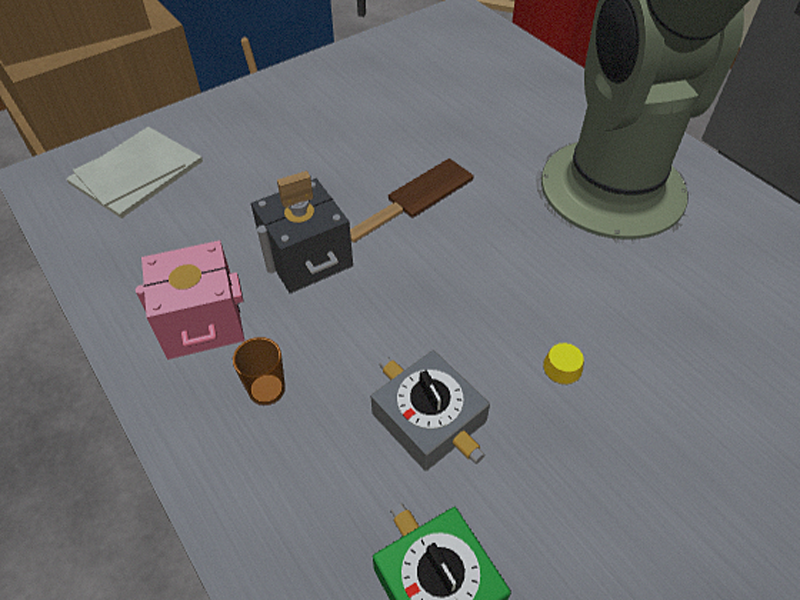

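View pics/side0.png

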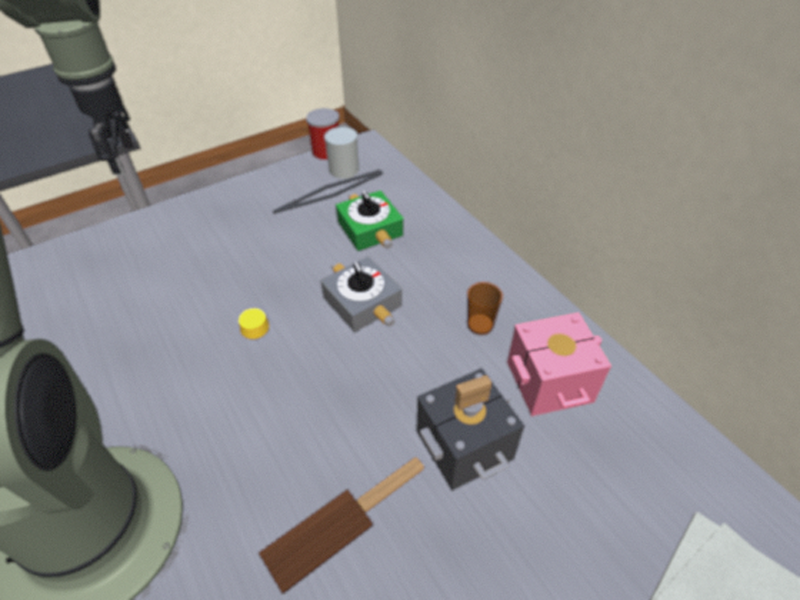

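```bash
cat > h.py <<'E'
from workcell import bot, grab_frame, calibration
import cv2,numpy as np
def ray(n,u,v,z,c=None):
    c=c or calibration(n);K=c["camera_matrix"];T=np.array(c["T"])
    d=T[:3,:3]@np.linalg.solve(K,[u,v,1]);o=T[:3,3]
    return (o+d*(z-o[2])/d[2])
def proj(n,p,c=None):
    c=c or calibration(n);T=np.linalg.inv(np.array(c["T"]));q=np.array(c["camera_matrix"])@(T[:3,:3]@np.asarray(p)+T[:3,3]);return q[:2]/q[2]
def crop(im,x,y,w=100,h=75,s=4):
    return cv2.resize(im[y:y+h,x:x+w],(w*s,h*s),interpolation=cv2.INTER_CUBIC)
E
python3 - <<'E'
from h import *
a=grab_frame("scene");b=grab_frame("side")
cv2.imwrite("pics/c1.png",np.vstack([np.hstack([crop(a,255,243),crop(a,165,120)]),np.hstack([crop(b,215,175),crop(b,285,255)])]))
E
```

```text
(no output)
```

View pics/c1.png

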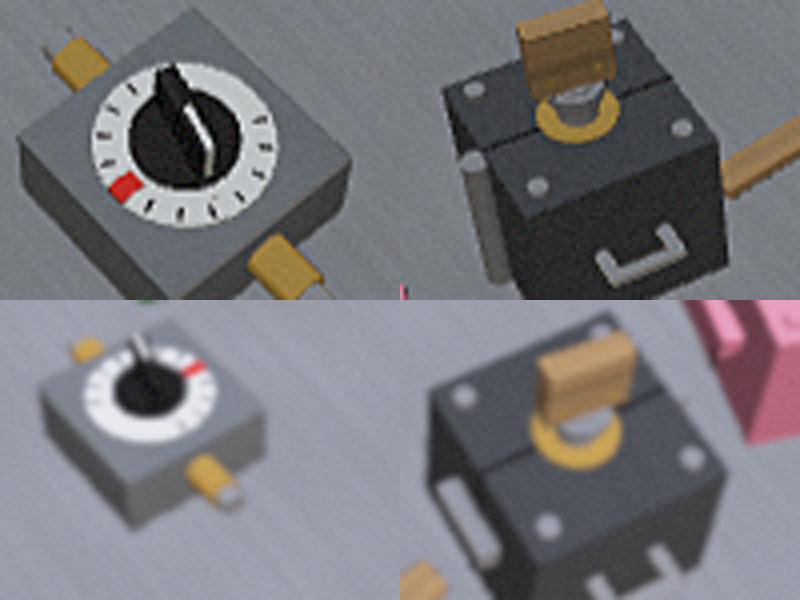

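Run:
```python
from h import *
def A(x,y,ox,oy,n,z): 
    p=ray(n,x/4+ox,y/4+oy,z);return p[:2]
S=lambda x,y,z:A(x,y,255,243,"scene",z)
M=lambda x,y,z:A(x-400,y,165,120,"scene",z)
S2=lambda x,y,z:A(x,y-300,215,175,"side",z)
M2=lambda x,y,z:A(x-400,y-300,285,255,"side",z)
def pr(t,p,c=None):print(t,np.round(p,4),'' if c is None else np.round(np.degrees(np.arctan2(*(p-c)[::-1])),1))
c=S(185,145,.0595);pr("dial",c);pr("red",S(126,187,.0595),c);pr("ptr",S(209,175,.092),c)
q=np.mean([S(x,y,.056) for x,y in[(193,8),(352,160),(20,138),(168,300)]],0);pr("regcorners",q)
c=S2(150,393,.0595);pr("dial2",c);pr("red",S2(195,369,.0595),c);pr("ptr",S2(135,334,.092),c)
q=np.mean([S2(x,y,.056) for x,y in[(163,318),(265,407),(40,393),(135,482)]],0);pr("regcorners",q)
c=M(578,109.5,.11);pr("mould",c);pr("seam",M(490,148,.11),M(672,77,.11));pr("screw edge",M(475,89,.11),M(617,35,.11))
pr("grip",M(563,19,.183));pr("gripdir",M(518,22,.183),M(602,0,.183));pr("gripdir",M(523,40,.183),M(610,17,.183))
pr("mould2",M2(576,428,.11));pr("flange2",M2(576,435,.111));pr("seam",M2(485,470,.11),M2(662,390,.11));pr("grip2",M2(587,356,.183));pr("gd",M2(538,362,.183),M2(628,333,.183));pr("gd",M2(545,380,.183),M2(636,350,.183))
from scipy.spatial.transform import Rotation as R
o=bot.observe();print(o["position"],R.from_euler("xyz",o["tool_rot"]).as_matrix().round(3))
```

```text
dial [0.5851 0.1878] 
red [0.6223 0.1893] 2.3
ptr [0.5979 0.2211] 69.0
regcorners [0.5853 0.1868] 
dial2 [0.5828 0.181 ] 
red [0.6222 0.1844] 4.9
ptr [0.5886 0.2089] 78.3
regcorners [0.5823 0.1795] 
mould [ 0.5639 -0.1901] 
seam [ 0.6202 -0.1927] -5.8
screw edge [ 0.6038 -0.2404] -5.7
grip [ 0.5657 -0.1861] 
gripdir [ 0.5868 -0.1985] -14.0
gripdir [ 0.5917 -0.1842] -14.0
mould2 [ 0.5666 -0.1902] 
flange2 [ 0.5635 -0.1942] 
seam [ 0.5094 -0.1848] 174.1
grip2 [ 0.5647 -0.1914] 
gd [ 0.5413 -0.1808] 168.0
gd [ 0.5378 -0.1915] 168.3
[0.28010465 0.55848727 0.23094691] [[-0.894  0.448 -0.   ]
 [ 0.448  0.894 -0.001]
 [-0.    -0.001 -1.   ]]
```

>>> move_arm(jaw=[0,0,0,0,0,0,0,0,0,0], dp=[[-0.055,-0.0249,0],[-0.055,-0.0249,0],[-0.055,-0.0249,0],[-0.055,-0.0249,0],[-0.055,-0.0249,0],[-0.055,-0.0249,0],[-0.055,-0.0249,0],[-0.055,-0.0249,0],[-0.055,-0.0249,0],[-0.055,-0.0249,0]], rotation=[[0,0,0],[0,0,0],[0,0,0],[0,0,0],[0,0,0],[0,0,0],[0,0,0],[0,0,0],[0,0,0],[0,0,0]])

```text
clock: 1.45
position: [0.585, 0.1821, 0.2312]
tool_rot: [-3.141, -0.0, 2.677]
force: [0.2, 1.3, -1.1]
grip_width: 0.0853
```

>>> move_arm(jaw=[0,0,0,0,0,0,0,0,0,0], dp=[[0,0,0],[0,0,0],[0,0,0],[0,0,0],[0,0,0],[0,0,0],[0,0,0],[0,0,0],[0,0,0],[0,0,0]], rotation=[[0,0,0.055],[0,0,0.055],[0,0,0.055],[0,0,0.055],[0,0,0.055],[0,0,0.055],[0,0,0.055],[0,0,0.051],[0,0,0],[0,0,0]])

```text
clock: 2.7
position: [0.5841, 0.1834, 0.2312]
tool_rot: [-3.141, 0.0, 1.311]
force: [0.1, -0.2, -0.2]
grip_width: 0.0856
```

Run:
```python
from h import *
o=bot.observe();c=calibration("wrist");print(o["position"],o["tool_rot"],o["qpos"],o["clock"])
im=grab_frame("wrist");np.savez("w1.npz",T=c["T"],K=c["camera_matrix"]);print(np.round(c["T"],3))
cv2.imwrite("pics/w1.png",cv2.resize(im,(800,600),interpolation=cv2.INTER_CUBIC))
```

```text
[0.5841025  0.18342401 0.23120405] [-3.14142248e+00  1.59346697e-04  1.31089990e+00] [-0.66613614  0.5308903   0.39274173  1.65123892 -0.23143189  1.00587712
 -0.45738055] 2.7
[[ 0.967 -0.243 -0.082  0.605]
 [-0.256 -0.915 -0.31   0.263]
 [ 0.     0.321 -0.947  0.373]
 [ 0.     0.     0.     1.   ]]
```

View pics/w1.png

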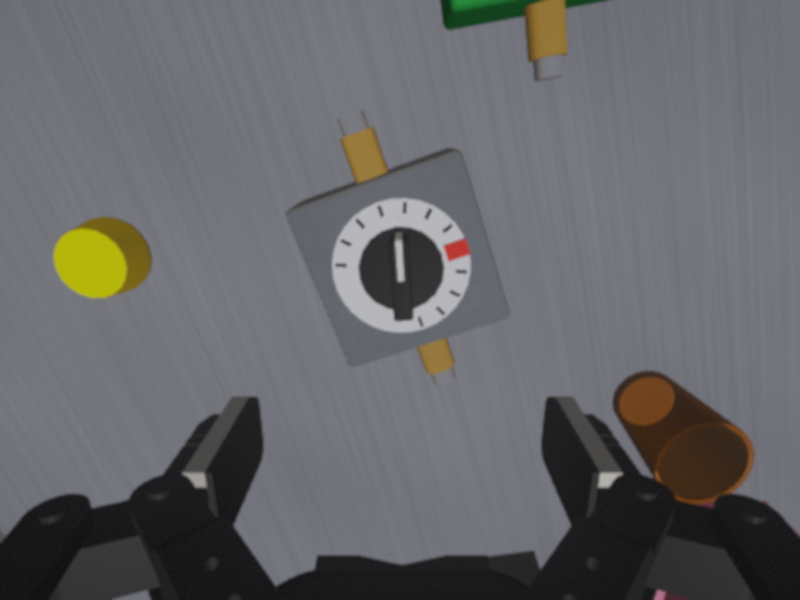

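The wrist view shows the dial centred at (401,265), the red mark at (457,249) and the white pointer from (402,282) to its tip at (398,233). The wax and the tumbler are well to the sides.

Run:
```python
from h import *
d=np.load("w1.npz");c=dict(T=d["T"],camera_matrix=d["K"])
W=lambda x,y,z:ray("",x*.7,y*.7,z,c)[:2]
ang=lambda v:np.degrees(np.arctan2(v[1],v[0]))
o=W(401,265,.0595);r=W(457,249,.0595);t=W(398,233,.092);i=W(402,282,.092)
print(o,r,np.hypot(*(r-o)),ang(r-o),t,np.hypot(*(t-o)),ang(t-o),ang(t-i),i)
k=np.array([W(*p,.056) for p in[(289,213),(460,150),(509,315),(351,366)]]);print(k.mean(0),[ang(k[1]-k[0]),ang(k[2]-k[3]),ang(k[0]-k[3])-90,ang(k[1]-k[2])-90],[np.hypot(*(k[1]-k[0])),np.hypot(*(k[2]-k[3])),np.hypot(*(k[0]-k[3]))])
```

```text
[0.58354995 0.18442895] [0.6214583  0.18544592] 0.03792198605495536 1.5367215273355823 [0.58895339 0.2113317 ] 0.027440026045430936 78.64320760123498 79.63239167408842 [0.58364477 0.18231492]
[0.58392347 0.18283705] [np.float64(4.786572052640782), np.float64(4.561577914004802), np.float64(3.583519117407306), np.float64(4.368607554527486)] [np.float64(0.11489833160468203), np.float64(0.11646265484034396), np.float64(0.11434284304605781)]
```

>>> move_arm(jaw=[0,0,0,0,0,0,0,0,0,0], dp=[[0,0,0.025],[0,0,0.025],[0,0,0.025],[0,0,0.025],[0,0,0.025],[0,0,0.025],[0,0,0.025],[0,0,0.02],[0,0,0.006],[0,0,0]], rotation=[[0,0,-0.022],[0,0,0],[0,0,0],[0,0,0],[0,0,0],[0,0,0],[0,0,0],[0,0,0],[0,0,0],[0,0,0]])

```text
clock: 4.0
position: [0.5843, 0.1833, 0.0705]
tool_rot: [-3.142, 0.0, 1.376]
force: [-0.3, -0.3, 0.7]
grip_width: 0.0857
```

>>> move_arm(jaw=[255,255,255,255,255,255,255,255,255,255], dp=[[0,0,0],[0,0,0],[0,0,0],[0,0,0],[0,0,0],[0,0,0],[0,0,0],[0,0,0],[0,0,0],[0,0,0]], rotation=[[0,0,0],[0,0,0],[0,0,0],[0,0,0],[0,0,0],[0,0,0],[0,0,0],[0,0,0],[0,0,0],[0,0,0]], squeeze=35)

```text
clock: 5.25
position: [0.5836, 0.1835, 0.0708]
tool_rot: [-3.141, 0.0, 1.376]
force: [-5.1, 0.9, 8.3]
grip_width: 0.0115
```

>>> move_arm(jaw=[255,255,255,255,255,255,255,255,255,255], dp=[[0,0,0],[0,0,0],[0,0,0],[0,0,0],[0,0,0],[0,0,0],[0,0,0],[0,0,0],[0,0,0],[0,0,0]], rotation=[[0,0,0.0415],[0,0,0.0415],[0,0,0.0415],[0,0,0.0415],[0,0,0.0415],[0,0,0.0415],[0,0,0.0415],[0,0,0.0415],[0,0,0.0415],[0,0,0.0415]])

```text
clock: 6.5
position: [0.584, 0.1829, 0.0708]
tool_rot: [3.141, 0.0, 0.068]
force: [-3.6, -3.2, 5.3]
grip_width: 0.0107
```

>>> move_arm(jaw=[255,255], dp=[[0,0,0],[0,0,0]], rotation=[[0,0,0],[0,0,0]])

```text
clock: 6.75
position: [0.584, 0.183, 0.0708]
tool_rot: [3.141, 0.0, 0.072]
force: [-2.7, -2.5, 6.9]
grip_width: 0.011
```

>>> move_arm(jaw=[0,0,0,0,0], dp=[[0,0,0],[0,0,0],[0,0,0],[0,0,0],[0,0,0]], rotation=[[0,0,0],[0,0,0],[0,0,0],[0,0,0],[0,0,0]])

```text
clock: 7.38
position: [0.5842, 0.1834, 0.0705]
tool_rot: [3.142, 0.0, 0.072]
force: [-0.1, 0.6, -0.4]
grip_width: 0.0853
```

>>> move_arm(jaw=[0,0,0,0,0,0,0,0,0], dp=[[0,0,-0.01],[0,0,-0.025],[0,0,-0.025],[0,0,-0.025],[0,0,-0.025],[0,0,-0.025],[0,0,-0.025],[0,0,0],[0,0,0]], rotation=[[0,0,0],[0,0,0],[0,0,0],[0,0,0],[0,0,0],[0,0,0],[0,0,0],[0,0,0],[0,0,0]])

```text
clock: 8.5
position: [0.5839, 0.1835, 0.1982]
tool_rot: [-3.142, 0.001, 0.073]
force: [-1.5, 0.2, 0.1]
grip_width: 0.0855
```

Run:
```python
from h import *
o=bot.observe();c=calibration("wrist");print(o["position"],o["tool_rot"],o["qpos"],o["clock"])
im=grab_frame("wrist");np.savez("w2.npz",T=c["T"],K=c["camera_matrix"])
u,v=proj("",[.5838,.1838,.06],c).astype(int);print(u,v)
cv2.imwrite("pics/w2.png",crop(im,u-50,v-50,100,100,6))
cv2.imwrite("pics/w2full.png",im)
```

```text
[0.58392319 0.18348436 0.19824135] [-3.14158401e+00  5.45362601e-04  7.25492321e-02] [-0.88946122  0.66558639  0.7667777   1.69587224 -0.53370707  1.00166515
 -1.43069527] 8.5
279 196
```

View pics/w2.png

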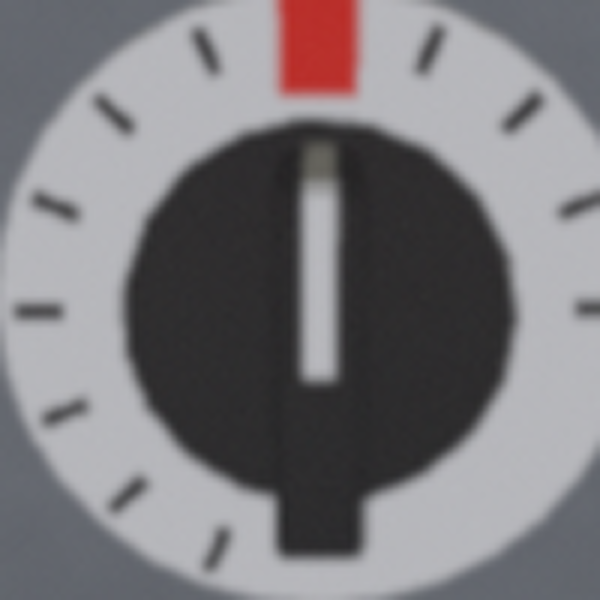

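The pointer line (x≈319) now sits on the red mark (centre x≈318) in the crop, so the error is below 1°. Next is the plunger.

>>> move_arm(jaw=[0,0,0,0,0,0,0,0,0,0], dp=[[0,0,-0.06],[0,0,-0.065],[-0.0072,0.058,0],[-0.0072,0.058,0],[-0.0072,0.058,0],[-0.0072,0.058,0],[-0.0072,0.058,0],[-0.0072,0.058,0],[-0.0072,0.058,0],[-0.0072,0.0585,0]], rotation=[[0,0,0],[0,0,0],[0,0,0],[0,0,0],[0,0,0],[0,0,0],[0,0,0],[0,0,0],[0,0,0],[0,0,0]])

```text
clock: 9.8
position: [0.5647, -0.1919, 0.2979]
tool_rot: [-3.141, 0.001, 0.072]
force: [1.2, 0.1, 0.6]
grip_width: 0.0854
```

>>> move_arm(jaw=[0,0,0,0], dp=[[0,0,0],[0,0,0],[0,0,0],[0,0,0]], rotation=[[0,0,0.048],[0,0,0.0475],[0,0,0],[0,0,0]])

```text
clock: 10.3
position: [0.5651, -0.1904, 0.2982]
tool_rot: [3.141, 0.001, -0.224]
force: [0.2, 1.5, -0.1]
grip_width: 0.0855
```

Run:
```python
from h import *
o=bot.observe();c=calibration("wrist");print(o["position"],o["tool_rot"],o["qpos"],o["clock"])
im=grab_frame("wrist");np.savez("w3.npz",T=c["T"],K=c["camera_matrix"]);print(proj("",[.565,-.19,.11],c))
cv2.imwrite("pics/w3.png",cv2.resize(im,(800,600),interpolation=cv2.INTER_CUBIC))
```

```text
[ 0.56505217 -0.19037795  0.29819855] [ 3.14143964e+00  5.57507413e-04 -2.23900873e-01] [-0.3612622   0.5666834   0.91775098  1.62754872 -0.47718812  1.18843836
 -1.13089156] 10.3
[279.66252942 182.77355434]
```

View pics/w3.png

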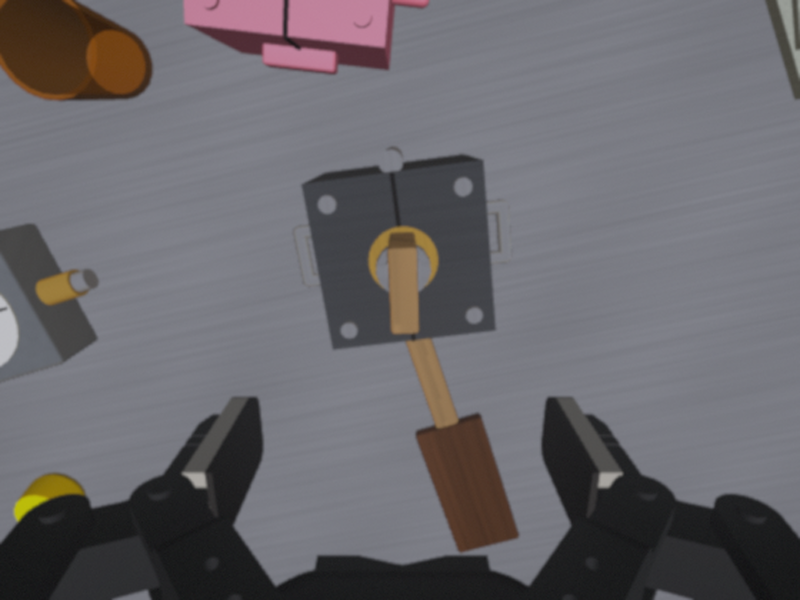

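The mould's screws are at (327,204), (463,187), (474,315) and (349,330). The grip's top face spans about (389,248) to (418,333), nearly along the tool's x axis.

Run:
```python
from h import *
d=np.load("w3.npz");c=dict(T=d["T"],camera_matrix=d["K"])
W=lambda x,y,z:ray("",x*.7,y*.7,z,c)[:2]
ang=lambda v:np.degrees(np.arctan2(v[1],v[0]))
k=np.array([W(*p,.11) for p in[(327,204),(463,187),(474,315),(349,330)]]);print(k.mean(0),ang(k[0]-k[3]),ang(k[1]-k[2]))
g=np.array([W(*p,.183) for p in[(389,248),(416,247),(418,333),(391,334)]]);print(g,g.mean(0),ang(g[0]-g[3]),ang(g[1]-g[2]))
f=np.array([W(*p,.111) for p in[(368,262),(439,262)]]);print(f.mean(0))
```

```text
[ 0.56398846 -0.19241881] -5.519651823544807 -5.515424433990757
[[ 0.59090643 -0.19038416]
 [ 0.58824956 -0.20449754]
 [ 0.53980884 -0.19512006]
 [ 0.54259676 -0.18014605]] [ 0.5653904  -0.19253695] -11.965471660443193 -10.956172724191623
[ 0.56401827 -0.19258885]
```

>>> move_arm(jaw=[0,0,0,0,0,0,0,0,0,0], dp=[[-0.0002,0.0025,0],[0,0,0.025],[0,0,0.025],[0,0,0.025],[0,0,0.025],[0,0,0.025],[0,0,0.025],[0,0,0.025],[0,0,0.0185],[0,0,0]], rotation=[[0,0,-0.007],[0,0,0],[0,0,0],[0,0,0],[0,0,0],[0,0,0],[0,0,0],[0,0,0],[0,0,0],[0,0,0]])

```text
clock: 11.6
position: [0.5641, -0.1925, 0.1427]
tool_rot: [3.141, 0.001, -0.206]
force: [-0.6, -0.1, 0.3]
grip_width: 0.0856
```

Run:
```python
from h import *
o=bot.observe();print(o["position"],o["tool_rot"],o["force"],o["moment"])
```

```text
[ 0.56407406 -0.19247463  0.14272797] [ 3.14142750e+00  1.47667436e-03 -2.05743308e-01] [-0.63024327 -0.08685796  0.2642574 ] [ 0.01664498 -0.00698873  0.01735499]
```

>>> move_arm(jaw=[255,255,255,255,255,255,255,255,255,255], dp=[[0,0,0],[0,0,0],[0,0,0],[0,0,0],[0,0,0],[0,0,0],[0,0,0],[0,0,0],[0,0,0],[0,0,0]], rotation=[[0,0,0],[0,0,0],[0,0,0],[0,0,0],[0,0,0],[0,0,0],[0,0,0],[0,0,0],[0,0,0],[0,0,0]], squeeze=45)

```text
clock: 12.85
position: [0.5649, -0.1921, 0.144]
tool_rot: [-3.141, -0.001, -0.205]
force: [0.3, 3.7, 5.7]
grip_width: 0.0155
```

Run:
```python
from h import *
o=bot.observe();print(o["position"],o["tool_rot"],o["force"],o["moment"],o["grip_width"])
```

```text
[ 0.56486786 -0.19205563  0.14402226] [-3.14079493e+00 -5.30787608e-04 -2.05274807e-01] [0.28831537 3.69126103 5.66915915] [ 1.09941954 -0.16650065  0.05916025] 0.015470956902729354
```

>>> move_arm(jaw=[255,255,255,255,255,255], dp=[[0,-0.0005,0],[0,0,-0.004],[0,0,-0.004],[0,0,-0.004],[0,0,0],[0,0,0]], rotation=[[0,0,0],[0,0,0],[0,0,0],[0,0,0],[0,0,0],[0,0,0]])

```text
clock: 13.6
position: [0.5646, -0.192, 0.1534]
tool_rot: [-3.141, -0.0, -0.206]
force: [0.6, 2.9, -4.3]
grip_width: 0.0154
```

Run:
```python
from h import *
o=bot.observe();print(o["position"],o["tool_rot"],o["force"],o["moment"],o["grip_width"])
```

```text
[ 0.56464485 -0.19202342  0.15337113] [-3.14146449e+00 -1.40037889e-04 -2.05563038e-01] [ 0.61773176  2.92158597 -4.2604947 ] [ 0.69810919 -0.25675206  0.01009653] 0.015356801887615878
```

>>> move_arm(jaw=[255,255,255,255,255,255,255,255,255,255], dp=[[0,-0.0004,-0.004],[0,0,-0.007],[0,0,-0.007],[0,0,-0.007],[0,0,-0.007],[0,0,-0.007],[0,0,-0.007],[0,0,-0.007],[0,0,-0.006],[0,0,-0.002]], rotation=[[0,0,0],[0,0,0],[0,0,0],[0,0,0],[0,0,0],[0,0,0],[0,0,0],[0,0,0],[0,0,0],[0,0,0]])

```text
clock: 14.85
position: [0.5647, -0.1918, 0.2024]
tool_rot: [-3.142, -0.0, -0.206]
force: [0.3, -0.1, -6.6]
grip_width: 0.0154
```

>>> move_arm(jaw=[255,255,255,255], dp=[[0,0,0],[0,0,0],[0,0,0],[0,0,0]], rotation=[[0,0,0],[0,0,0],[0,0,0],[0,0,0]])

```text
clock: 15.35
position: [0.5646, -0.1918, 0.202]
tool_rot: [3.142, 0.0, -0.206]
force: [-0.3, -0.1, -5.4]
grip_width: 0.0159
```

Run:
```python
from h import *
o=bot.observe();print(o["position"],o["tool_rot"],o["force"],o["moment"],o["grip_width"])
a=grab_frame("scene");b=grab_frame("side")
p=[]
for n,i in(("scene",a),("side",b)):
    u,v=proj(n,[.5645,-.192,.13]).astype(int);p.append(crop(i,u-32,v-40,64,80,6));print(n,[proj(n,[.5645,-.192,.111+h])-[u-32,v-40] for h in(0,.007,.019)])
cv2.imwrite("pics/p1.png",np.hstack(p))
```

```text
[ 0.56459801 -0.19181802  0.20202455] [ 3.14155271e+00  1.13279904e-04 -2.05705891e-01] [-0.31276765 -0.09653275 -5.40006831] [-0.02072198  0.02316006 -0.01615718] 0.0158640926557904
scene [array([33.80801144, 46.71544221]), array([33.44105813, 44.52345876]), array([32.80335257, 40.7141456 ])]
side [array([31.75177349, 44.80732847]), array([32.0365064 , 43.10514691]), array([32.53263198, 40.1392241 ])]
```

View pics/p1.png

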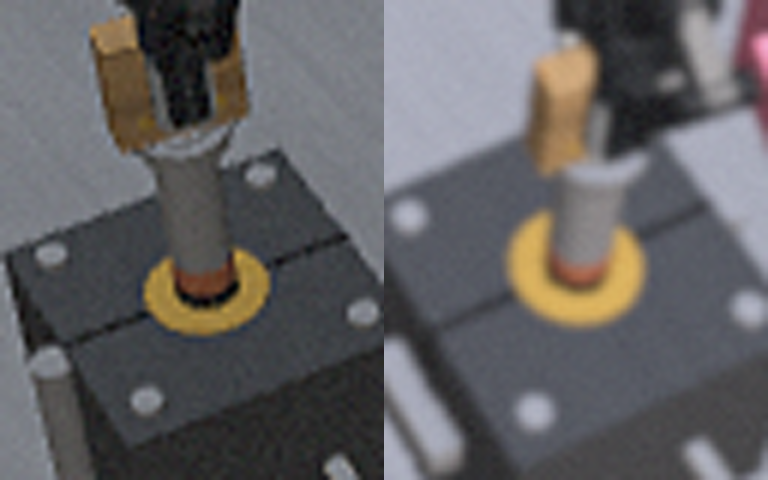

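>>> move_arm(jaw=[255,255,255,255,255,255], dp=[[0,0,0],[0,0,0],[0,0,0],[0,0,0],[0,0,0],[0,0,0]], rotation=[[0,0,0],[0,0,0],[0,0,0],[0,0,0],[0,0,0],[0,0,0]])

```text
clock: 16.2
position: [0.5646, -0.1918, 0.2021]
tool_rot: [3.142, 0.0, -0.206]
force: [-0.4, -0.6, -6.7]
grip_width: 0.0154
```

Run:
```python
from h import *
a=grab_frame("scene");u,v=proj("scene",[.5645,-.192,.13]).astype(int)
cv2.imwrite("pics/p2.png",np.hstack([crop(a,u-25,v-30,50,60,8),crop(a,u-10-140+140,v-30,1,60,8)*0,crop(a,275,250,50,60,8)]))
o=bot.observe();print(o["position"],o["force"],o["grip_width"])
```

```text
[ 0.56464649 -0.19178968  0.20209439] [-3.32954501e-01 -3.69603892e-03 -5.55699116e+00] 0.015436481403810064
```

View pics/p2.png

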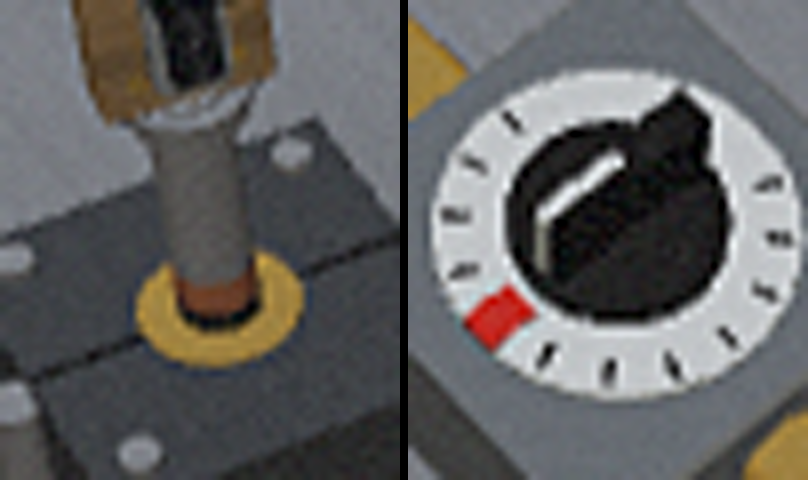

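The band is clear of the bush with a few millimetres of black below it, holding steady. The knob's pointer is towards the red mark.

```bash
python3 -c "
from workcell import workorder
print(workorder.job_done())"
```

```text
the job is handed in; nothing more can be done
None
```

The job is done and handed in at about 16 s of the 46 s allowed. I turned the knob about 75° clockwise to the red mark and released it. I then gripped the plunger by its wooden grip, drew it straight up about 58 mm, and am still holding it there.

- **Knob:** a close-up from the wrist camera after release showed the pointer line on the middle of the red mark, within about 1°. A later picture from the scene camera agreed.
- **Plunger height:** the scene camera showed the whole copper band above the bush with roughly 7 mm of black below it. The side view is blurrier and seemed to show a little less black, perhaps 4 mm. Both are within the limits.
- **Forces:** side force on the plunger was under 1 N while holding (at most about 4 N at any reading). The downward load was 5 to 7 N, about its weight. The height stayed within about 0.1 mm over the last 0.8 s.
- **Bystanders:** the arm stayed clear of the tumbler, paddle and wax. I did not take a separate final picture of them.

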